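# Feature the green gem on the carousel

## Task

Slide the card of green stones all the way into the clear-topped pocket in front of the gem carousel. Then take the carousel by its upright metal post and turn it until the jar with the green gem stands at the front, in line with the white arrow; finish while still gripping the post and holding the carousel still there, without letting go. Leave the other things on the table where they are.

Things in the scene. Friction and masses are not known exactly. Their poses are not given: they have to be found in the camera images.
- green_card: the loose card of green stones, lying flat stones up: 62 mm wide (its x), 125 mm long (its y), 9 mm thick, 116 g; origin at the centre of its underside. Either end may go in first. Held near one end it swings down when lifted: carry it by its middle or slide it along the table
- stand: fixed stand of the carousel; origin on the table under the turning axis, z up; its front, with the card pocket and a white arrow, is its -x. The arrow lies at y = 0, 97 to 121 mm in front of the axis, about 21 mm above the table, and points at the axis
- pocket (a point): card pocket across the stand's front: channel along the stand's y, 140 mm before the axis. This point (axes as the stand's) is on its centre line at the table, where the card's centre lies when home. 66.5 mm wide inside, walls 8 mm, no floor (card slides on the table), clear roof 14 to 20 mm up. Mouth at +y: straight walls end at y = +13.5, flared ones at +31 mm; stop face at y = -62.5 mm
- carousel (a joint): angle of the turntable (rad), counter-clockwise from above positive; at 0 the post is at the stand's front and the green jar at the back; the green jar is at the front at +3.14 or -3.14 (travel -6.28 to 6.28). Wooden disc of 90 mm radius, top 28 mm above the table, on a light bearing: a nudge turns it
- post: round upright aluminium post fixed on the disc 64 mm from the turning axis, opposite the green jar; 18 mm thick, 56 mm tall, origin at the centre of its foot, 28 mm above the table (its top is 84 mm above the table). A collar of 26 mm surrounds its lowest 8 mm
- green_jar: round black gem jar with a green gem under its clear lid, 33 mm across, 22 mm high, fixed on the disc 64 mm from the turning axis; origin at the centre of its underside. A blue-gem jar and an orange-gem jar, alike otherwise, are fixed midway between it and the post, 64 mm from the axis
- tape_roll: bystander: brown tape roll, 96 mm across, 48 mm high; origin under its centre
- dish: bystander: round steel sorting dish, 101 mm across, 21 mm high; origin under its centre
- calculator: bystander: desk calculator, 138 x 82 x 20 mm; origin under its centre
- loupe: bystander: folding steel loupe, 25 x 45 x 14 mm; origin under its centre
- blue_card: bystander: card of blue stones, 100 x 150 x 9 mm; origin under its centre
- torch: bystander: black pocket torch, 26 x 113 x 26 mm; origin under its centre
- power_strip: fixed white power strip along the back edge of the table, 285 mm long, 52 mm wide, 39 mm high; origin under its centre
Not all that is in view belongs to the job. What is shaped like the green_card but orange is not meant.

How it is judged:
On the way, in this order (a step that is already met when the one before it is completed fails the run):
1. the green card lies flat and fully home in the pocket (y of green_card in the frame of stand between -0.008 and 0.005 m and x of green_card in the frame of stand between -0.146 and -0.134 m and angle between the y axis of green_card and the y axis of stand, either way round below 0.08 rad and height (world z) of green_card below 0.006 m), for 0.2 s.
2. the green jar stands at the front, in line with the white arrow (x of green_jar in the frame of stand below 0 m and y of green_jar in the frame of stand between -0.008 and 0.008 m), for 0.2 s.
At the end, for the whole second after the job is handed in: Green card flat in the pocket, within 6.5 mm of fully home, 6 mm of the centre line and 0.08 rad of the channel; green jar at the front within 8 mm sideways of the arrow; carousel still (under 0.1 rad/s), fingers holding its post with over 1 N (all of step 1 and all of step 2 and velocity of joint carousel between -0.1 and 0.1 rad/s and contact force between the fingers and post above 1 N); the arm keeps its last pose, push and grip.
It fails at once if a bystander is moved more than 20 mm (distance of any of tape_roll, dish, calculator, loupe, blue_card, torch from where it was at the start of the episode above 0.02 m).
It also fails if it takes over 64 s, if anything falls off the work surface, if the arm or the gripper's body presses on something with over 40 N, if the wrist force passes 120 N, or if a joint passes its speed limit or range.

## Robot

A 6-joint arm with a two-finger parallel gripper is mounted at the origin on the work surface; the furniture and walls round the work are solid. World frame = base frame: x ahead of the robot, y to its left, z up, the work surface at z = 0. Lengths are in m, angles in rad, forces in N, time in s.
With the tool pointing down it reaches from about 0.325 to 1 m from the base axis. Payload 5.1 kg.
Tool frame: the origin (TCP) lies between the finger pads; the fingertips stand ahead of it and the grasp point (between the pads) lies 8 mm behind it (arm.nose_length is the z of the fingertips in the tool frame, in m); z points along the fingers, y is the line along which they close (so a half turn about z gives the same grasp; the last joint's range is limited). The gripper opens to 85 mm and grips with 20 to 120 N. Pads are 22 mm wide; open, the fingers measure 114 mm over their backs; the gripper's body (76 mm by 85 mm) begins 54 mm behind the grasp point. The pads swing forward as they close: fully open they stand 13 mm farther back than shut.
Start: joints at [1.031, 0.124, 1.65, -0, 1.367, -0.083], TCP at [0.287, 0.583, 0.242] pointing down, gripper open.
Joint ranges: [-2.61, 2.61], [-1.02, 2.33], [0.03, 2.71], [-1.35, 4.49], [0.32, 2.68], [-2.91, 2.91]. Speed limits (rad/s): [2.57, 2.57, 3.14, 3.14, 3.14, 3.14].

## Interface

Orientations are given as a 3x3 rotation matrix whose columns are the frame's x, y, z axes.
In Python, from cell import arm gives the robot as it stands.
- The arm moves only by the shell command python3 -m crank 'ROWS' [FORCE]. ROWS is JSON, one flat list of numbers, 5 for each row, row after row: the opening, from -1 (shut) to 1 (fully open), so that 0 is half open, then the shift along the world's x, y, z normalised to -1 to 1, where 1 is 20 cm, then the turn about the world's z normalised to -1 to 1, where 1 is pi rad. In form: [gripper, x, y, z, yaw, gripper, x, y, z, yaw, ...]. A call has 1 to 20 rows; each row shifts and turns the commanded pose from where the row before left it; what a row does not reach is not made up. A row lasts 1/12 s, in which the tool goes at most 41.7 mm and 7.16 degrees, less where a joint would pass 70% of its speed; a pose out of reach is approached as far as the arm can. A call with a number of a shift or a turn outside -1 to 1 is refused whole. A call with a gripper value outside its range is refused whole. The fingers move at their own pace and stop on an object; FORCE is the grip in N (left out, the last holds). Time passes only in rows, so rows that do not move let the fingers close. It gives the time, the measured TCP pose, the force, the opening and the grip force at its end, in the units of the state.
- arm.observe(): the state, without advancing time (a new reading comes with each control period).
- arm.grab_frame(name): name is "side" or "top" or "wrist"; returns the picture (384x512x3 uint8, blue, green, red); there is no depth.
- arm.get_calibration(name): a dict with "mtx" (3x3 intrinsics, pixels), "rvec" (rotation vector, rad) and "tvec" (3), from world to camera coordinates, as OpenCV has them; the wrist camera has in their place "mount" (4x4, takes a point from camera to tool coordinates, whose origin is the TCP and whose axes are the flange's). Camera axes: x right, y down, z forward; pixel columns grow to the right and rows downward; lengths in m; the calibration is good to about 2 mm. A picture is of the moment at which its call begins: read the wrist's pose just before it. get_calibration takes no time and is no camera call.
- arm.job_done(): hands the job in; it is judged then, once.
The state is a dict: "t": time; "joints": joint angles; "qd": joint speeds; "effort": joint torques, N m; "ee_pos": TCP position; "ee_rot": TCP orientation; "force": force on the tool from outside, world axes, zero at the start; "wrist_torque": the same for the moment, N m; "width": finger opening in m; "grip_force": force on a finger pad.
Only numpy, scipy, OpenCV 4.12 (cv2) and the standard library are available. Lean on these libraries where they do the work, as an engineer would, in place of code of your own. Each camera call takes 0.05 s, during which the arm holds its last target. There are 200 camera calls.

## Working session

There is one attempt and no reset: what is moved stays moved. The work goes in short steps, Python scripts to look and compute and a shell command to move; the robot and the scene stay as the last step left them, time stands still between calls to the robot, and variables do not carry over. Pictures are saved under pics/ and viewed, at most 10 in all, crops included, and the job is handed in when it is done.

```bash
mkdir -p pics; ls
cat > h.py <<'E'
import numpy as np, cv2
from cell import arm
def cam(name):
    c=arm.get_calibration(name); K=np.array(c["mtx"],float)
    if "mount" in c:
        s=arm.observe(); T=np.eye(4); T[:3,:3]=s["ee_rot"]; T[:3,3]=s["ee_pos"]
        T=T@np.array(c["mount"]); return K,T[:3,:3],T[:3,3]
    R=cv2.Rodrigues(np.array(c["rvec"],float))[0]; t=np.array(c["tvec"],float).ravel()
    return K,R.T,-R.T@t
def ray(c,p):
    K,R,o=c; d=R@np.linalg.solve(K,np.array([p[0],p[1],1.])); return o,d/np.linalg.norm(d)
def plane(c,p,z):
    o,d=ray(c,p); return o+d*(z-o[2])/d[2]
def proj(c,X):
    K,R,o=c; q=K@(R.T@(np.asarray(X,float)-o)); return q[:2]/q[2]
def two(c1,p1,c2,p2):
    o1,d1=ray(c1,p1);o2,d2=ray(c2,p2)
    s=np.linalg.lstsq(np.c_[d1,-d2],o2-o1,rcond=None)[0]
    a,b=o1+s[0]*d1,o2+s[1]*d2; return (a+b)/2,np.linalg.norm(a-b)
E
python3 - <<'E'
from h import *
for n in("top","side"):
    f=arm.grab_frame(n); cv2.imwrite(f"pics/{n}0.png",f); K,R,o=cam(n); print(n,K.tolist(),o.round(3),R[:,2].round(3))
print(arm.get_calibration("wrist"),arm.nose_length)
E
```

```text
pics
top [[367.94203473401586, 0.0, 252.52694251380152], [0.0, 367.94203473401586, 187.08233616160038], [0.0, 0.0, 1.0]] [ 0.338 -0.027  1.348] [ 0.06   0.    -0.998]
side [[371.7035764490632, 0.0, 257.9601752029219], [0.0, 371.7035764490632, 184.9383674750576], [0.0, 0.0, 1.0]] [ 0.409 -0.745  1.031] [ 0.017  0.582 -0.813]
{'mtx': array([[331.82754776,   0.        , 259.48540928],
       [  0.        , 331.82754776, 192.05483459],
       [  0.        ,   0.        ,   1.        ]]), 'mount': array([[ 1.66535318e-04, -9.49828193e-01, -3.12772082e-01,
         8.17347183e-02],
       [ 9.99999964e-01,  9.24916951e-05,  2.51570063e-04,
         2.38006053e-04],
       [-2.10019518e-04, -3.12772113e-01,  9.49828175e-01,
        -1.31233352e-01],
       [ 0.00000000e+00,  0.00000000e+00,  0.00000000e+00,
         1.00000000e+00]])} 0.011
```

View pics/top0.png

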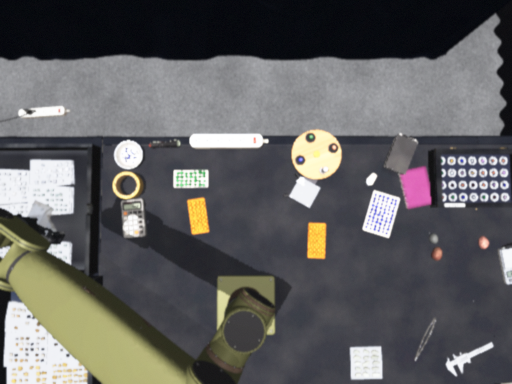

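View pics/side0.png

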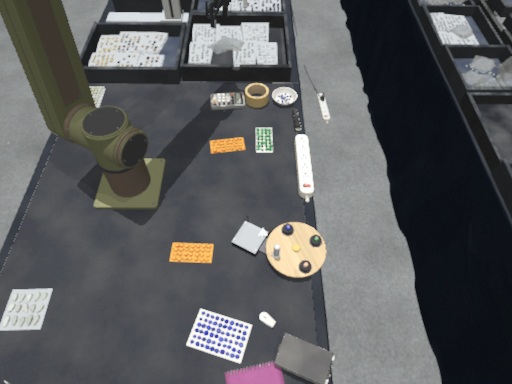

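The top view shows the green card at (191,179), orange look-alikes at (198,216) and (317,240), the carousel at (316,155) and the pocket at (305,191). In the side view they are at card (264,139), carousel (296,250) and pocket (250,238). The only card with green stones is (191,179). I'll confirm it in an enlarged crop.

Run:
```python
from h import *
t=cv2.imread("pics/top0.png");s=cv2.imread("pics/side0.png")
r=lambda im,x,y,w,h:cv2.resize(im[y:y+h,x:x+w],(400,300),interpolation=cv2.INTER_CUBIC)
cv2.imwrite("pics/c1.png",np.vstack([np.hstack([r(t,270,120,100,100*3//4+15),r(s,220,210,120,90)]),np.hstack([r(t,150,150,80,60),r(s,230,110,80,60)])]))
```

```text
(no output)
```

View pics/c1.png

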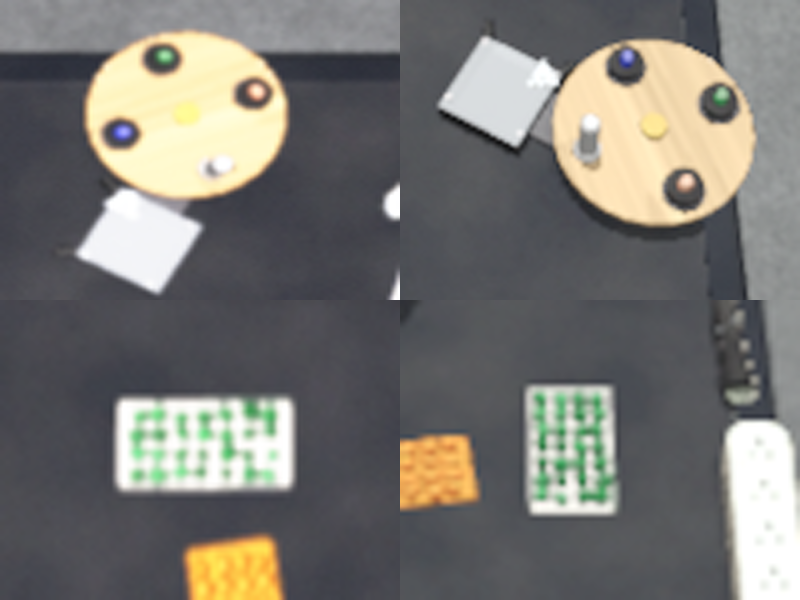

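```bash
cat > m.py <<'E'
from h import *
def big(m):
    c=max(cv2.findContours(m.astype(np.uint8),cv2.RETR_EXTERNAL,cv2.CHAIN_APPROX_NONE)[0],key=cv2.contourArea);return c[:,0,:].astype(np.float32)
def box(m):
    m2=np.zeros_like(m)
    return m
E
python3 - <<'E'
from m import *
for n,wb,cb,pb in(("top",(280,120,80,70),(165,160,55,35),(282,172,45,40)),("side",(255,212,85,75),(245,115,40,45),(225,215,46,44))):
    im=cv2.imread(f"pics/{n}0.png");c=cam(n);hsv=cv2.cvtColor(im,cv2.COLOR_BGR2HSV)
    def sub(b,f):
        x,y,w,h=b; return big(f(hsv[y:y+h,x:x+w]))+[x,y]
    W=sub(wb,lambda q:(q[...,1]>40)&(q[...,2]>120)&(q[...,0]<35))
    P=np.array([plane(c,p,.028)[:2] for p in W],np.float32); (e,ax,_)=cv2.fitEllipse(cv2.convexHull(P));print(n,"disc",e,ax)
    C=sub(cb,lambda q:q[...,2]>110); P=np.array([plane(c,p,.009)[:2] for p in C],np.float32)
    print("card",cv2.minAreaRect(P*1000))
    Q=sub(pb,lambda q:(q[...,2]>135)&(q[...,1]<60)); P=np.array([plane(c,p,.02)[:2] for p in Q],np.float32)
    r=cv2.minAreaRect(P*1000);print("roof",r,cv2.boxPoints(r).round().tolist(),cv2.approxPolyDP(P*1000,8,True)[:,0].round().tolist())
c=cam("top");d=cam("side")
u=lambda a,b:(270+a/4,120+b/(300/90)); v=lambda a,b:(220+(a-400)*.3,210+b*.3)
for nm,a,b in(("post top",(225,162),(590,120)),("green",(162,58),(720,97)),("blue",(121,132),(626,58)),("orange",(255,92),(685,183)),("hub",(186,113),(654,126))):print(nm,two(c,u(*a),d,v(*b)))
E
```

```text
top disc (0.5373800992965698, -0.256619393825531) (0.18402494490146637, 0.18449567258358002)
card ((450.58404541015625, 199.82186889648438), (128.4176788330078, 69.5909194946289), 89.897216796875)
roof ((407.3739318847656, -216.3018341064453), (90.28121948242188, 100.65794372558594), 62.86943817138672) [[342.0, -234.0], [432.0, -279.0], [473.0, -199.0], [383.0, -153.0]] [[458.0, -199.0], [386.0, -158.0], [346.0, -230.0], [414.0, -271.0], [429.0, -253.0], [443.0, -256.0]]
side disc (0.5393315553665161, -0.2578882575035095) (0.17995955049991608, 0.18201421201229095)
card ((453.71875, 193.61659240722656), (66.00578308105469, 124.87954711914062), 0.2416895478963852)
roof ((414.5928039550781, -218.59799194335938), (91.63404083251953, 107.32103729248047), 60.46888732910156) [[345.0, -232.0], [439.0, -285.0], [484.0, -205.0], [390.0, -152.0]] [[385.0, -161.0], [347.0, -231.0], [413.0, -270.0], [434.0, -244.0], [449.0, -267.0], [456.0, -197.0]]
post top (array([ 0.47873352, -0.28062209,  0.08697078]), np.float64(0.002745051240752534))
green (array([ 0.5979345 , -0.23519547,  0.04002078]), np.float64(0.005392320916577999))
blue (array([ 0.51659325, -0.19714566,  0.04292129]), np.float64(0.0038399457093007024))
orange (array([ 0.56003064, -0.31764628,  0.04193882]), np.float64(0.004420830004239284))
hub (array([ 0.53920156, -0.25791158,  0.0287098 ]), np.float64(0.003987634928164869))
```

Run:
```python
from h import *
s=arm.observe();print(np.array(s["ee_rot"]).round(3),s["ee_pos"],s["width"],s["t"],s["force"])
```

```text
[[-0.897  0.441 -0.001]
 [ 0.441  0.897 -0.002]
 [ 0.    -0.002 -1.   ]] [0.28642589 0.58288541 0.24113913] 0.08530956735854989 0.1 [ 0.2604273  -0.93437501  0.28805406]
```

```bash
python3 -m crank '[1,0.083,-0.1685,-0.0455,-0.0354,1,0.083,-0.1685,-0.0455,-0.0354,1,0.083,-0.1685,-0.0455,-0.0354,1,0.083,-0.1685,-0.0455,-0.0354,1,0.083,-0.1685,-0.0455,-0.0354,1,0.083,-0.1685,-0.0455,-0.0354,1,0.083,-0.1685,-0.0455,-0.0354,1,0.083,-0.1685,-0.0455,-0.0354,1,0.083,-0.1685,-0.0455,-0.0354,1,0.083,-0.1685,-0.0455,-0.0354,1,0,0,0,0,1,0,0,0,0]'
python3 - <<'E'
from h import *
f=arm.grab_frame("wrist");cv2.imwrite("pics/w1.png",f);c=cam("wrist");s=arm.observe();print(s["ee_pos"],np.array(s["ee_rot"]).round(3)[:,1])
hsv=cv2.cvtColor(f,cv2.COLOR_BGR2HSV)
m=((hsv[...,2]>110)).astype(np.uint8)
for k in cv2.findContours(m,cv2.RETR_EXTERNAL,cv2.CHAIN_APPROX_NONE)[0]:
    if cv2.contourArea(k)<3000: continue
    P=np.array([plane(c,p,.009)[:2]*1000 for p in k[:,0].astype(float)],np.float32)
    print(cv2.boundingRect(k),cv2.minAreaRect(P))
E
```

```text
t: 1.1
ee_pos: [0.4527, 0.2445, 0.1502]
ee_rot: [[0.001, 1.0, -0.002], [1.0, -0.001, -0.001], [-0.001, -0.002, -1.0]]
force: [0.2, 0.1, -0.2]
width: 0.0854
grip_force: 0.0
[0.45261966 0.24576748 0.15084398] [ 1.     0.001 -0.001]
(44, 211, 146, 105) ((323.8984680175781, 161.04173278808594), (122.39582061767578, 101.07843017578125), 8.479044914245605)
(226, 156, 72, 127) ((453.442626953125, 207.91690063476562), (60.932735443115234, 122.12702178955078), 0.39452311396598816)
(365, 0, 147, 328) ((605.1954345703125, 240.432861328125), (288.7005615234375, 110.63716888427734), 89.11031341552734)
```

View pics/w1.png

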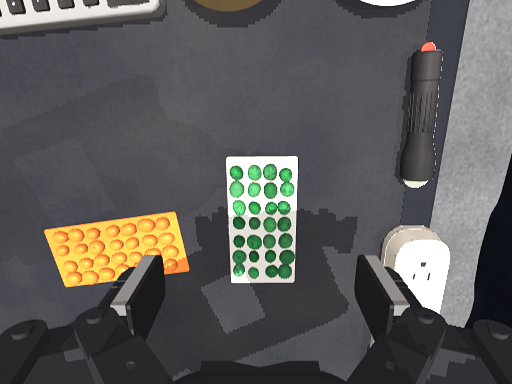

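Wrist view: the green card is upright in the image at (262,220), with the orange card at left (117,250). The torch and strip are on the right, clear of the fingers.

```bash
python3 -m crank '[1,0.004,0.045,-0.12,0,1,0,0,-0.12,0,1,0,0,-0.12,0,1,0,0,-0.12,0,1,0,0,-0.12,0,1,0,0,-0.08,0,1,0,0,0,0,1,0,0,0,0]' 40
python3 - <<'E'
from h import *
f=arm.grab_frame("wrist");c=cam("wrist")
hsv=cv2.cvtColor(f,cv2.COLOR_BGR2HSV)
m=((hsv[...,2]>110)).astype(np.uint8);m[300:]=0
for k in cv2.findContours(m,cv2.RETR_EXTERNAL,cv2.CHAIN_APPROX_NONE)[0]:
    if cv2.contourArea(k)<3000: continue
    P=np.array([plane(c,p,.009)[:2]*1000 for p in k[:,0].astype(float)],np.float32)
    print(cv2.boundingRect(k),cv2.minAreaRect(P))
cv2.imwrite("pics/w2.png",f)
E
```

```text
t: 1.82
ee_pos: [0.4525, 0.2563, 0.0149]
ee_rot: [[-0.004, 1.0, -0.002], [1.0, 0.004, -0.001], [-0.0, -0.002, -1.0]]
force: [0.6, -0.2, 0.8]
width: 0.0855
grip_force: 0.0
(199, 238, 129, 62) ((454.1554870605469, 253.39227294921875), (59.469966888427734, 33.04220962524414), 0.20022737979888916)
(400, 60, 112, 240) ((538.250244140625, 290.89385986328125), (47.56624221801758, 114.28755950927734), 9.419000625610352)
(2, 0, 393, 238) ((429.7699279785156, 318.5106506347656), (151.03392028808594, 96.2777099609375), 0.24639704823493958)
```

View pics/w2.png

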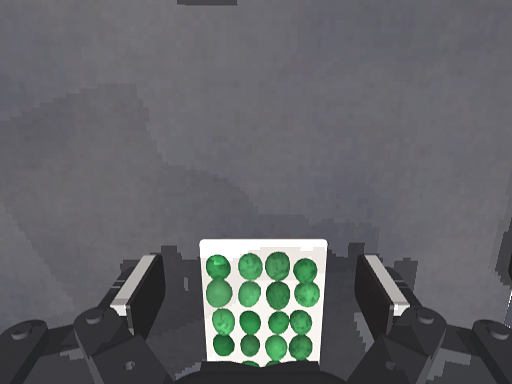

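The wrist view shows the card's rear edge at row 238 between the open pads (rows 255-310), so the grasp is about 49 mm behind the card's centre. I'll lower, then close.

```bash
python3 -m crank '[1,0.005,0,-0.04,0,1,0,0,0,0,0.2,0,0,0,0,0.2,0,0,0,0,0.2,0,0,0,0,0.2,0,0,0,0,0.2,0,0,0,0,0.2,0,0,0,0]' 30
```

```text
t: 2.53
ee_pos: [0.4552, 0.2556, 0.0082]
ee_rot: [[-0.002, 1.0, 0.001], [1.0, 0.002, 0.001], [0.001, 0.001, -1.0]]
force: [-0.5, 0.0, 6.1]
width: 0.061
grip_force: 33.2
```

```bash
python3 -m crank '[0.2,0.0183,-0.1254,0.004,-0.0139,0.2,0.0183,-0.1254,0,-0.0139,0.2,0.0183,-0.1254,0,-0.0139,0.2,0.0183,-0.1254,0,-0.0139,0.2,0.0183,-0.1254,0,-0.0139,0.2,0.0183,-0.1254,0,-0.0139,0.2,0.0183,-0.1254,0,-0.0139,0.2,0.0183,-0.1254,0,-0.0139,0.2,0.0183,-0.1254,0,-0.0139,0.2,0.0183,-0.1254,0,-0.0139,0.2,0.0183,-0.1254,0,-0.0139,0.2,0.0183,-0.1254,0,-0.0139,0.2,0,0,0,0,0.2,0,0,0,0]'
python3 - <<'E'
from h import *
t=arm.grab_frame("top");s=arm.grab_frame("side");cv2.imwrite("pics/t3.png",t);cv2.imwrite("pics/s3.png",s)
r=lambda im,x,y,w,h:cv2.resize(im[y:y+h,x:x+w],(400,600),interpolation=cv2.INTER_CUBIC)
cv2.imwrite("pics/c3.png",np.hstack([r(t,255,120,80,120),r(s,210,170,80,120)]))
E
```

```text
t: 3.7
ee_pos: [0.4987, -0.0469, 0.0083]
ee_rot: [[0.5, 0.866, 0.001], [0.866, -0.5, -0.001], [-0.0, 0.001, -1.0]]
force: [0.2, -1.5, 1.7]
width: 0.0609
grip_force: 33.0
```

View pics/c3.png

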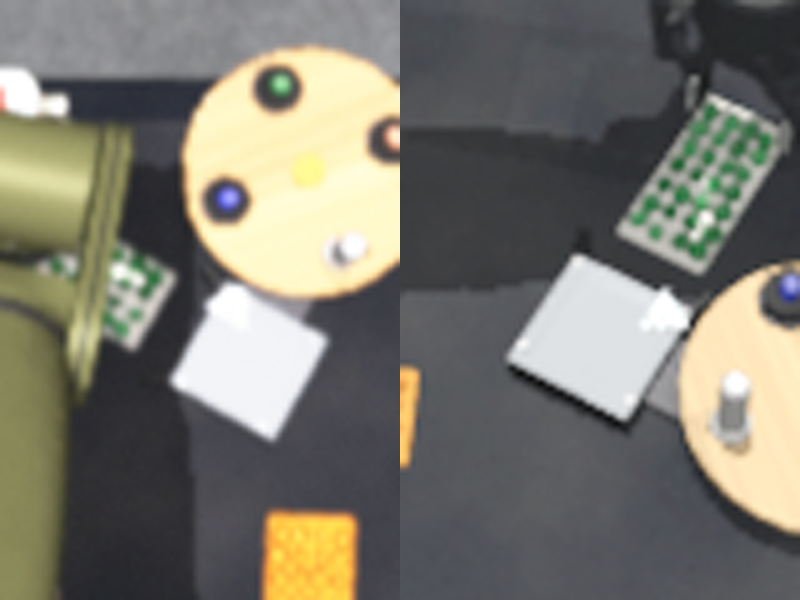

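The side half of the crop shows card corners at (617,232), (703,272), (712,95) and (785,130), with roof corners at (580,255), (510,358), (628,422) and (697,308). The top half shows the card's front corners at (177,276) and (136,350), with the roof at (170,380), (273,440) and (328,342). I'll compare them in the stand frame.

Run:
```python
from h import *
A=np.array([.538,-.257]);a=np.radians(-30);R=np.array([[np.cos(a),-np.sin(a)],[np.sin(a),np.cos(a)]])
for n,u0,v0,du,roof,card in(("side",210,170,400,[(580,255),(510,358),(628,422),(697,308)],[(617,232),(703,272),(712,95),(785,130)]),("top",255,120,0,[(170,380),(273,440),(328,342)],[(177,276),(136,350)])):
    c=cam(n)
    for nm,l,z in(("roof",roof,.02),("card",card,.009)):
        print(n,nm,[(1000*R.T@(plane(c,(u0+(u-du)/5-.4,v0+v/5-.4),z)[:2]-A)).round().tolist() for u,v in l])
# precise roof edges from grey mask
    im=cv2.imread(f"pics/{n[0]}3.png")
T=arm.observe()["ee_pos"][:2];print("tcp",1000*R.T@(T-A))
```

```text
side roof [[-176.0, 10.0], [-177.0, -72.0], [-94.0, -73.0], [-95.0, 14.0]]
side card [[-168.0, 42.0], [-107.0, 44.0], [-166.0, 166.0], [-111.0, 166.0]]
top roof [[-181.0, 11.0], [-181.0, -74.0], [-100.0, -74.0]]
top card [[-111.0, 44.0], [-173.0, 43.0]]
tcp [-139.83175641  163.33418792]
```

```bash
python3 -m crank '[0.2,0.0085,-0.005,0,0,0.2,-0.03,-0.052,0,0,0.2,-0.03,-0.052,0,0,0.2,-0.03,-0.052,0,0,0.2,-0.03,-0.052,0,0,0.2,0,0,0,0]'
```

```text
t: 4.3
ee_pos: [0.4751, -0.0899, 0.0083]
ee_rot: [[0.5, 0.866, -0.001], [0.866, -0.5, -0.001], [-0.001, -0.0, -1.0]]
force: [-1.6, -1.7, 3.7]
width: 0.061
grip_force: 33.2
```

```bash
python3 -m crank '[0.2,-0.03,-0.052,0,0,0.2,-0.03,-0.052,0,0,0.2,-0.03,-0.052,0,0,0.2,0,0,0,0]'
```

```text
t: 4.63
ee_pos: [0.4572, -0.1213, 0.0083]
ee_rot: [[0.5, 0.866, -0.001], [0.866, -0.5, -0.001], [-0.001, 0.0, -1.0]]
force: [-2.1, -1.8, 3.9]
width: 0.0609
grip_force: 33.2
```

```bash
python3 -m crank '[0.2,-0.02,-0.035,0,0,0.2,-0.015,-0.026,0,0,0.2,-0.005,-0.0087,0,0,0.2,0,0,0,0]'
```

```text
t: 4.97
ee_pos: [0.45, -0.134, 0.0083]
ee_rot: [[0.499, 0.867, -0.0], [0.867, -0.499, -0.001], [-0.001, 0.0, -1.0]]
force: [-0.2, -0.4, 4.6]
width: 0.0607
grip_force: 33.2
```

```bash
python3 -m crank '[0.2,-0.005,-0.0087,0,0,0.2,-0.005,-0.0087,0,0,0.2,0,0,0,0]'
```

```text
t: 5.22
ee_pos: [0.4483, -0.1369, 0.0082]
ee_rot: [[0.498, 0.867, 0.0], [0.867, -0.498, -0.0], [0.0, 0.0, -1.0]]
force: [0.8, 1.7, 4.0]
width: 0.0609
grip_force: 33.2
```

```bash
python3 -m crank '[0.2,-0.005,-0.0087,0,0,0.2,-0.005,-0.0087,0,0,0.2,0,0,0,0]'
```

```text
t: 5.47
ee_pos: [0.4462, -0.1405, 0.0082]
ee_rot: [[0.499, 0.867, 0.0], [0.867, -0.499, -0.0], [0.0, 0.0, -1.0]]
force: [1.0, 1.3, 3.8]
width: 0.0607
grip_force: 33.2
```

Run:
```python
from h import *
s=arm.grab_frame("side");w=arm.grab_frame("wrist")
r=lambda im,x,y,w,h:cv2.resize(im[y:y+h,x:x+w],(400,600),interpolation=cv2.INTER_CUBIC)
cv2.imwrite("pics/c4.png",np.hstack([r(s,210,170,80,120),cv2.resize(w,(400,600))]))
cv2.imwrite("pics/w4.png",w)
print(arm.observe()["ee_pos"],arm.observe()["force"])
```

```text
[ 0.44619966 -0.14045201  0.00823839] [0.59268248 1.76822095 5.55354349]
```

View pics/c4.png

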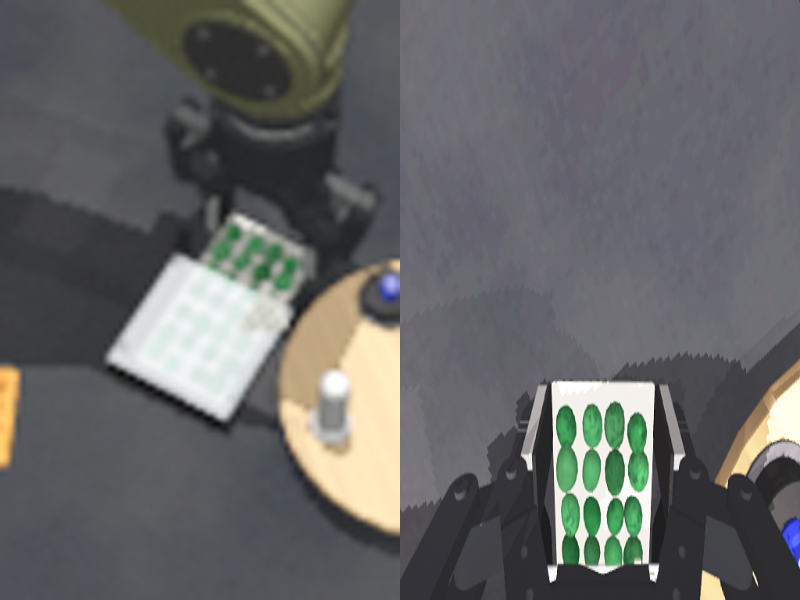

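The side view shows the card under the roof, with its stones visible through it and the rear rows still outside. There's no stop contact yet, so I'll continue gently.

```bash
python3 -m crank '[0.2,-0.005,-0.0087,0,0,0.2,0,0,0,0]'; python3 -m crank '[0.2,-0.005,-0.0087,0,0,0.2,0,0,0,0]' | grep -E "force|pos"
```

```text
t: 5.73
ee_pos: [0.4452, -0.1422, 0.0082]
ee_rot: [[0.499, 0.867, 0.0], [0.867, -0.499, -0.0], [0.0, 0.0, -1.0]]
force: [3.0, 2.1, 6.2]
width: 0.0608
grip_force: 33.3
ee_pos: [0.4448, -0.1427, 0.0082]
force: [5.3, 9.7, 5.3]
grip_force: 33.2
```

```bash
python3 -m crank '[0.2,-0.005,-0.0087,0,0,0.2,0,0,0,0]'| grep -E "force|pos"; python3 -m crank '[0.2,-0.005,-0.0087,0,0,0.2,0,0,0,0]' | grep -E "force|pos"
```

```text
ee_pos: [0.4448, -0.1428, 0.0083]
force: [11.1, 18.1, 3.5]
grip_force: 33.1
ee_pos: [0.444, -0.143, 0.0083]
force: [12.2, 24.2, 6.1]
grip_force: 33.6
```

```bash
python3 -m crank '[0.6,0,0,0,0,0.6,0,0,0,0,0.6,0,0,0,0,0.6,0,0,0.1,0,0.6,0,0,0.2,0,0.6,0,0,0.2,0,0.6,0,0,0.2,0,0.6,-0.1,-0.17,0.05,0,0.6,0,0,0,0,0.6,0,0,0,0]'
python3 - <<'E'
from h import *
w=arm.grab_frame("wrist");cv2.imwrite("pics/w5.png",w);print(arm.observe()["ee_pos"])
E
```

```text
t: 7.07
ee_pos: [0.4215, -0.1828, 0.1586]
ee_rot: [[0.502, 0.865, 0.001], [0.865, -0.502, -0.001], [-0.001, 0.001, -1.0]]
force: [-0.1, 0.7, -0.8]
width: 0.0682
grip_force: 0.0
[ 0.42116906 -0.1816849   0.15726889]
```

View pics/w5.png

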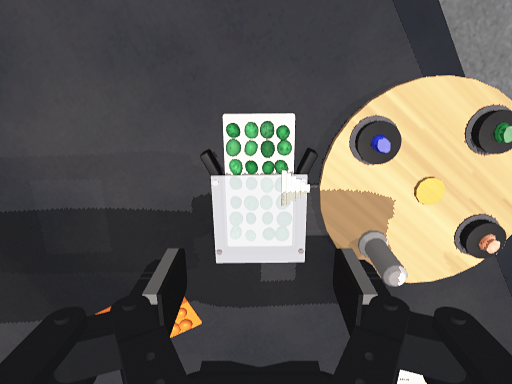

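The wrist view shows the card rear edge at row 113, roof edge at row 175 and the card front seen through the roof at row 247, against a grey stop wall (247-262). The hub is at (430,191), post top at (397,276), post foot at (373,240) and green jar at (493,131). Computing these in the robot frame.

Run:
```python
from m import *
from scipy.optimize import least_squares
im=cv2.imread("pics/w5.png");c=cam("wrist");hsv=cv2.cvtColor(im,cv2.COLOR_BGR2HSV)
m=(hsv[...,0]<28)&(hsv[...,1]>50)&(hsv[...,2]>60);m[:,:315]=0
k=big(m);hull=cv2.convexHull(k.astype(np.int32))[:,0]
h=[p for p in hull.astype(float) if p[0]<505 and p[0]>318 and p[1]<290]
P=np.array([plane(c,p,.028)[:2] for p in h])
r=least_squares(lambda q:np.hypot(*(P-q[:2]).T)-q[2],[.54,-.257,.09],loss="soft_l1",f_scale=.001);print("disc",r.x.round(4),len(P),r.cost)
A=plane(c,(430,191),.029)[:2];print("hub",A)
A=r.x[:2]
card=[plane(c,p,.009)[:2] for p in((223,114),(295,114),(293.5,247),(227.5,247))]
roof=[plane(c,p,.02)[:2] for p in((211,175),(307.5,175),(305,262.5),(216,262.5))]
def ang(a,b):return np.degrees(np.arctan2(*(b-a)[::-1]))
print("angles card",ang(card[0],card[1]),ang(card[3],card[0]),ang(card[2],card[1]),"roof",ang(roof[0],roof[1]),ang(roof[3],roof[2]),ang(roof[3],roof[0]),ang(roof[2],roof[1]))
a=np.radians(-30);R=np.array([[np.cos(a),-np.sin(a)],[np.sin(a),np.cos(a)]])
f=lambda p:(1000*R.T@(np.array(p)[:2]-A)).round(1)
print("card",[f(p) for p in card],"roof",[f(p) for p in roof])
print("post top",f(plane(c,(397,276),.084)),plane(c,(397,276),.084),"foot",f(plane(c,(373,243),.036)))
print("green",f(plane(c,(493,131),.05)),"blue",f(plane(c,(379,142),.05)),"orange",f(plane(c,(482,240),.05)))
print("arrow tip",f(plane(c,(309,188),.021)))
```

```text
disc [ 0.5375 -0.252   0.0892] 37 3.320063869081517e-06
hub [ 0.53908999 -0.25448037]
angles card -30.03549541836631 59.973436731940424 61.21295447414537 roof -30.022107583947335 -29.999864008480746 60.50464616859309 60.9675498330592
card [array([-167.5,   58.8]), array([-108.3,   58.7]), array([-105.7,  -63.1]), array([-167.6,  -63.1])] roof [array([-178.2,    9.8]), array([-97.3,   9.8]), array([-95.9, -73.2]), array([-177.4,  -73.2])]
post top [-40.2 -46.7] [ 0.47933574 -0.27229221  0.084     ] foot [-41.8 -45.2]
green [29.  50.4] blue [-51.4  42.6] orange [ 39.1 -35.5]
arrow tip [-95.7  -1.3]
```

Card is home: 49 mm is exposed past the roof edge as expected, and it's centred and parallel. Next is the post. I'll turn the gripper -60° so it closes tangentially, and go above it.

```bash
python3 -m crank '[1,0.032,-0.0517,0,-0.037,1,0.032,-0.0517,0,-0.037,1,0.032,-0.0517,0,-0.037,1,0.032,-0.0517,0,-0.037,1,0.032,-0.0517,0,-0.037,1,0.032,-0.0517,0,-0.037,1,0.032,-0.0517,0,-0.037,1,0.032,-0.0517,0,-0.037,1,0.032,-0.0517,0,-0.037,1,0,0,0,0,1,0,0,0,0]'
python3 - <<'E'
from h import *
w=arm.grab_frame("wrist");cv2.imwrite("pics/w6.png",w);c=cam("wrist");s=arm.observe();print(s["ee_pos"],s["joints"])
for q in((.479,-.272,.084),(.479,-.280,.084)):print(proj(c,q))
E
```

```text
t: 8.03
ee_pos: [0.479, -0.2733, 0.1558]
ee_rot: [[1.0, 0.006, -0.004], [0.006, -1.0, 0.003], [-0.004, -0.003, -1.0]]
force: [0.2, 0.1, -0.4]
width: 0.0853
grip_force: 0.0
[ 0.47897293 -0.27313399  0.1561999 ] [-6.15687055e-01 -2.09618002e-02  1.95022212e+00  1.44987788e-04
  1.21614670e+00  9.49361319e-01]
[259.34885812 209.29525763]
[271.5335784  209.37267052]
```

View pics/w6.png

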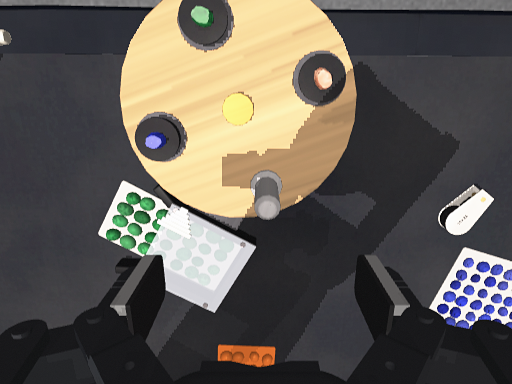

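Post top is at (266,207), foot (266,182), hub (238,109) and green jar (203,20). Triangulating the post and hub against the previous wrist view gives height and axis.

Run:
```python
from h import *
c2=cam("wrist");K,R2,o2=c2
M=np.array(arm.get_calibration("wrist")["mount"])
T=np.eye(4);T[:3,:3]=[[.501,.8655,0],[.8655,-.501,0],[0,0,-1]];T[:3,3]=[.4215,-.182,.158];T=T@M;c1=(K,T[:3,:3],T[:3,3])
for n,a,b in(("post",(397,276),(266,207)),("hub",(430,191),(238,109))):print(n,two(c1,a,c2,b))
print(plane(c2,(266,207),.084),plane(c2,(238,109),.029),plane(c2,(203,20),.045))
```

```text
post (array([ 0.47983659, -0.27639416,  0.08191415]), np.float64(1.4270015378658374e-05))
hub (array([ 0.53895843, -0.25550727,  0.03134616]), np.float64(6.019078660464312e-05))
[ 0.48064159 -0.27634713  0.084     ] [ 0.53880591 -0.25533906  0.029     ] [ 0.59671509 -0.23423104  0.045     ]
```

```bash
python3 -m crank '[1,0,-0.012,-0.15,0,1,0,0,-0.15,0,1,0,0,-0.15,0,1,0,0,-0.05,0,1,0,0,0,0]'
```

```text
t: 8.5
ee_pos: [0.4769, -0.2742, 0.0542]
ee_rot: [[1.0, 0.004, -0.007], [0.004, -1.0, 0.005], [-0.007, -0.005, -1.0]]
force: [0.3, 0.4, -0.2]
width: 0.0855
grip_force: 0.0
```

```bash
python3 -m crank '[-1,0.013,-0.008,0,0,-1,0,0,0,0,-1,0,0,0,0,-1,0,0,0,0,-1,0,0,0,0,-1,0,0,0,0,-1,0,0,0,0,-1,0,0,0,0,-1,0,0,0,0]' 40
```

```text
t: 9.25
ee_pos: [0.483, -0.2788, 0.0594]
ee_rot: [[1.0, 0.003, 0.001], [0.003, -1.0, -0.001], [0.001, 0.001, -1.0]]
force: [0.1, 1.6, 6.2]
width: 0.0171
grip_force: 39.3
```

```bash
python3 -c "
import numpy as np
d=128.4/26
for i in range(26):
    t=np.radians(202.9+d*i+90+d/2);c=2*.0608*np.sin(np.radians(d/2))/.2
    print(i,'%.4f,%.4f'%(c*np.cos(t),c*np.sin(t)),d/180)"
```

```text
0 0.0112,-0.0237 0.027435897435897437
1 0.0132,-0.0226 0.027435897435897437
2 0.0151,-0.0214 0.027435897435897437
3 0.0169,-0.0200 0.027435897435897437
4 0.0186,-0.0185 0.027435897435897437
5 0.0201,-0.0168 0.027435897435897437
6 0.0215,-0.0150 0.027435897435897437
7 0.0227,-0.0131 0.027435897435897437
8 0.0237,-0.0111 0.027435897435897437
9 0.0246,-0.0090 0.027435897435897437
10 0.0253,-0.0069 0.027435897435897437
11 0.0258,-0.0047 0.027435897435897437
12 0.0261,-0.0025 0.027435897435897437
13 0.0262,-0.0002 0.027435897435897437
14 0.0261,0.0021 0.027435897435897437
15 0.0258,0.0043 0.027435897435897437
16 0.0254,0.0065 0.027435897435897437
17 0.0247,0.0087 0.027435897435897437
18 0.0239,0.0108 0.027435897435897437
19 0.0229,0.0128 0.027435897435897437
20 0.0217,0.0147 0.027435897435897437
21 0.0203,0.0165 0.027435897435897437
22 0.0188,0.0182 0.027435897435897437
23 0.0172,0.0198 0.027435897435897437
24 0.0154,0.0212 0.027435897435897437
25 0.0136,0.0224 0.027435897435897437
```

```bash
python3 -m crank '[-1,0.011,-0.024,0.012,0.0274,-1,0.013,-0.023,0,0.0274,-1,0.015,-0.021,0,0.0274,-1,0.017,-0.02,0,0.0274,-1,0.019,-0.0185,0,0.0274,-1,0.02,-0.017,0,0.0274,-1,0.0215,-0.015,0,0.0274,-1,0.0227,-0.013,0,0.0274,-1,0,0,0,0]'
```

```text
t: 10.0
ee_pos: [0.5099, -0.3097, 0.0595]
ee_rot: [[0.769, 0.639, -0.001], [0.639, -0.769, -0.001], [-0.001, 0.0, -1.0]]
force: [-1.0, -4.1, -3.4]
width: 0.0172
grip_force: 40.8
```

```bash
python3 -m crank '[-1,0.0237,-0.011,0,0.0274,-1,0.0246,-0.009,0,0.0274,-1,0.0253,-0.007,0,0.0274,-1,0.0258,-0.005,0,0.0274,-1,0.026,-0.0025,0,0.0274,-1,0.026,0,0,0.0274,-1,0.026,0.002,0,0.0274,-1,0.0258,0.0043,0,0.0274,-1,0.0254,0.0065,0,0.0274,-1,0.0247,0.0087,0,0.0274,-1,0,0,0,0]'
```

```text
t: 10.92
ee_pos: [0.5616, -0.3139, 0.0595]
ee_rot: [[0.016, 1.0, 0.002], [1.0, -0.016, -0.006], [-0.006, 0.003, -1.0]]
force: [4.2, -12.2, -9.0]
width: 0.0168
grip_force: 40.2
```

```bash
python3 -m crank '[-1,0.0239,0.0108,0,0.0274,-1,0.0229,0.0128,0,0.0274,-1,0.0217,0.0147,0,0.0274,-1,0.0203,0.0165,0,0.0274,-1,0.0188,0.0182,0,0.0274,-1,0.0172,0.0198,0,0.0274,-1,0.0154,0.0212,0,0.0274,-1,0.0136,0.0224,0,0.0274,-1,0,0,0,0,-1,0,0,0,0]'
python3 - <<'E'
from h import *
t=arm.grab_frame("top");s=arm.grab_frame("side");w=arm.grab_frame("wrist");print(arm.observe()["ee_pos"])
cv2.imwrite("pics/t7.png",t);cv2.imwrite("pics/s7.png",s);cv2.imwrite("pics/w7.png",w)
cv2.imwrite("pics/c7.png",np.hstack([cv2.resize(t[130:220,270:350],(400,450),interpolation=cv2.INTER_CUBIC),cv2.resize(s[205:295,225:305],(400,450),interpolation=cv2.INTER_CUBIC)]))
E
```

```text
t: 11.75
ee_pos: [0.5939, -0.2865, 0.0596]
ee_rot: [[-0.621, 0.784, 0.007], [0.784, 0.621, -0.007], [-0.009, 0.001, -1.0]]
force: [12.7, -12.0, -13.6]
width: 0.0168
grip_force: 39.7
[ 0.59380685 -0.28655605  0.05953944]
```

View pics/c7.png

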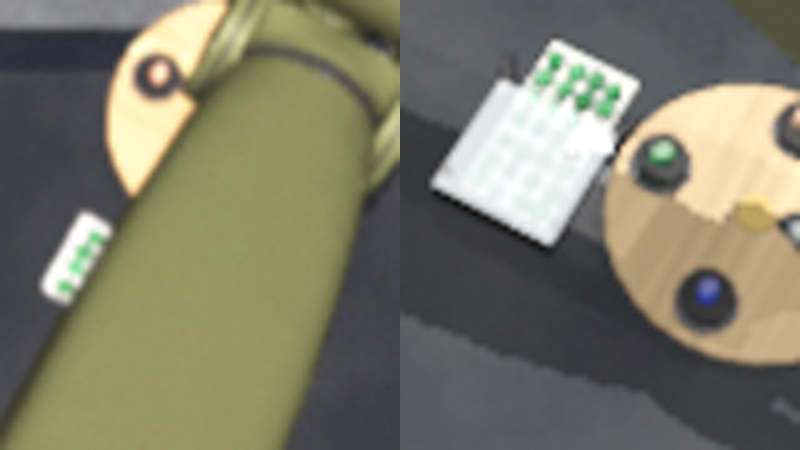

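The side half shows the green jar at (661,160), beside the arrow at (592,140), with the hub at (755,215) and the card still home under the roof. I'll check the jar's sideways offset numerically.

Run:
```python
from m import *
c=cam("side");im=cv2.imread("pics/s7.png");hsv=cv2.cvtColor(im,cv2.COLOR_BGR2HSV)
g=((hsv[...,0]>45)&(hsv[...,0]<90)&(hsv[...,1]>60)&(hsv[...,2]>60));m=np.zeros(g.shape,bool);m[230:245,270:285]=g[230:245,270:285]
ys,xs=np.nonzero(m);print("gem",xs.mean(),ys.mean(),len(xs))
w=cv2.imread("pics/w7.png");k=cv2.cvtColor(w,cv2.COLOR_BGR2HSV);cw=cam("wrist")
n,l,st,ce=cv2.connectedComponentsWithStats(((k[...,0]>45)&(k[...,0]<90)&(k[...,1]>80)&(k[...,2]>50)).astype(np.uint8))
print([(ce[i].round(),st[i,4]) for i in range(1,n) if st[i,4]>80])
a=np.radians(-30);R=np.array([[np.cos(a),-np.sin(a)],[np.sin(a),np.cos(a)]])
hub=plane(c,(295.6,247.6),.029)[:2]
f=lambda p:(1000*R.T@(p[:2]-hub)).round(1)
print("hub",hub)
u=lambda a,b:(225+(a-400)/5-.4,205+b/5-.4)
print("jar",f(plane(c,(xs.mean(),ys.mean()),.045)),"arrow c",f(plane(c,u(592,140),.021)),"tip",f(plane(c,u(613,153),.021)))
print("roof",[f(plane(c,u(*q),.02)) for q in((500,78),(432,186),(552,247))])
print("card rear",[f(plane(c,u(*q),.009)) for q in((556,38),(641,76))])
```

```text
gem 276.8181818181818 236.1818181818182 11
[]
hub [ 0.53943777 -0.25720591]
jar [-62.8  -2.2] arrow c [-109.9   -0.6] tip [-94.5  -2. ]
roof [array([-181.2,    9.3]), array([-178.4,  -75.5]), array([-96. , -74.1])]
card rear [array([-168.6,   58.1]), array([-108. ,   60.6])]
```

```bash
python3 -m crank '[-1,0,0,0,0,-1,0,0,0,0,-1,0,0,0,0,-1,0,0,0,0]' && python3 -c "
from cell import arm
print(arm.job_done())"
```

```text
t: 12.23
ee_pos: [0.5938, -0.2866, 0.0595]
ee_rot: [[-0.62, 0.784, 0.007], [0.784, 0.62, -0.006], [-0.009, 0.002, -1.0]]
force: [12.7, -11.1, -13.2]
width: 0.0168
grip_force: 39.7
the job is handed in; nothing more can be done
None
```

I handed the job in at 12.2 s, but the judge gave no verdict back: the green card measured fully home in the pocket, the green jar was about 2 mm from the arrow line, and the gripper was still holding the post at about 40 N.

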